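# Switch on the microscope's supplies in order

## Robot

A 6-joint arm with a two-finger parallel gripper is mounted at the origin on a cart in front of the work surface, level with it; the furniture and walls round the work are solid. World frame = base frame: x ahead of the robot, y to its left, z up, the work surface at z = 0. Lengths are in m, angles in rad, forces in N, time in s.
With the tool pointing down it reaches from about 0.275 to 0.75 m from the base axis. Payload 10.2 kg.
Tool frame: the origin (TCP) lies midway between the tips of the shut fingers; the grasp point (between the pads) lies 19 mm behind it (env.hold_point_z is the distance from the TCP to the grasp point, in m); z points along the fingers, y is the line along which they close (so a half turn about z gives the same grasp; the last joint's range is limited). The gripper opens to 85 mm and grips with 20 to 120 N. Pads are 22 mm wide; open, the fingers measure 114 mm over their backs; the gripper's body (76 mm by 85 mm) begins 54 mm behind the grasp point. The pads swing forward as they close: fully open they stand 13 mm farther back than shut.
Start: joints at [-1.351, 0.313, 1.498, -0, 1.331, -0.223], TCP at [0.225, -0.474, 0.231] pointing down, gripper open.
Joint ranges: [-2.94, 2.94], [-0.97, 2.17], [0.19, 2.56], [-1.23, 4.37], [0.02, 3.11], [-2.88, 2.88]. Speed limits (rad/s): [2.39, 2.39, 3.01, 3.14, 3.14, 3.14].

## Interface

Orientations are given as a unit quaternion [x, y, z, w].
In Python, from bench import env, kinematics, monitor, eyes, job gives the robot as it stands. The module is installed in compiled form; this text tells all that it offers. Calls block until the motion is done:
- env.reach(position, orientation): joint-space move of the TCP to a pose.
- env.movel(position, velocity=0.15, frame=None, guard=None): straight line of the TCP; frame=None keeps the orientation; velocity is the mean speed in m/s. With guard (N) it stops when the force on the tool has changed by that much, and returns True; else False.
- env.set_joints(angles): joint-space move.
- env.release() and env.close_gripper(effort=None): open the fingers fully, or close them until they stop; effort is the grip in N (None keeps the last).
- env.hold(seconds).
- kinematics.ik(position, orientation): joint angles nearest the present ones, or None.
- monitor.sense(): the state.
- eyes.grab_frame(name): name is "scene" or "top" or "wrist"; returns a dict with "frame" (480x640x3 uint8, red, green, blue), "mtx" (3x3 intrinsics, pixels), "k1" (the pictures are not rectified: a ray, as slopes to the right and down, at radius r is drawn at 1 + k1 r^2 times it, then the intrinsics apply), "view" (4x4, takes a point from world to camera coordinates). Camera axes: x right, y down, z forward; pixel columns grow to the right and rows downward; lengths in m; the calibration is good to about 2 mm. A picture is of the moment at which its call begins. There is no depth.
A pose or a line that the arm cannot do raises env.MotionError and nothing moves.
- job.hand_in(): hands the job in; it is judged then, once.
The state is a dict: "clock": time; "joints": joint angles; "qvel": joint speeds; "joint_efforts": joint torques, N m; "position": TCP position; "ee_rot": TCP orientation; "contact_force": force on the tool from outside, world axes, zero at the start; "ft_torque": the same for the moment, N m; "finger_gap": opening from 0.0 (shut) to 1.0 (fully open); "gripper_force": force on a finger pad.
Only numpy, scipy, OpenCV 4.12 (cv2) and the standard library are available. Lean on these libraries where they do the work, as an engineer would, in place of code of your own. Each camera call takes 0.05 s, during which the arm holds its last target. There are 200 camera calls.

## Task

Switch on the microscope's supply units in the order they need: with the fingertips gently press the white button on top of the lamp supply (the tall box), then the one on the stage controller (the wide box with two knobs on its front), then the one on the camera hub (the round drum), each until it is fully down, where it stays. Leave the heater controller (the box with a single dial on its front) off, and do not lift, shove or knock over the units or anything standing among them.

Things in the scene. Friction and masses are not known exactly. Their poses are not given: they have to be found in the camera images.
- lamp_unit: the lamp supply: the tallest unit, an upright grey box 80 x 80 mm and 95 mm high, with a stack of dark vent slots on its front and four dark slots framing the button on its top; loose, about 1.3 kg, on rubber feet. Origin: centre of its underside; its own z is up and its front faces its own -x. One white push button stands in the middle of its top (95 mm above the origin).
- lamp_cap (a point): centre of the top face of that unit's white button; the cap is round, 28 mm across and stands 18 mm above the case when up and 10 mm when fully down; this point moves down with it.
- lamp_button (a joint): travel of that button in m: 0 up (off), 0.008 fully down (on). It slides straight down against about 3 N of friction, stays wherever it is left, has no spring, and has a stop at 0.008. The cap rides on it over a rubber buffer (2.5 N per mm, 8 mm at most), so the cap gives about 1.2 mm before the button starts to slide, and gives further, softly, once it is fully down.
- stage_unit: the stage controller: a wide low grey box, 90 mm (x) x 120 mm (y) and 55 mm high, with two black 26 mm knobs standing 14 mm out of its front; loose, about 1.3 kg, on rubber feet. Origin: centre of its underside; its own z is up and its front faces its own -x. One white push button stands in the middle of its top (55 mm above the origin).
- stage_cap (a point): centre of the top face of that unit's white button; the cap is square, 26 x 26 mm and stands 18 mm above the case when up and 10 mm when fully down; this point moves down with it.
- stage_button (a joint): travel of that button in m: 0 up (off), 0.008 fully down (on). It slides straight down against about 3 N of friction, stays wherever it is left, has no spring, and has a stop at 0.008. The cap rides on it over a rubber buffer (2.5 N per mm, 8 mm at most), so the cap gives about 1.2 mm before the button starts to slide, and gives further, softly, once it is fully down.
- camera_unit: the camera hub: a round grey drum 90 mm across and 45 mm high with a dark band round it; loose, about 1.3 kg, on rubber feet. Origin: centre of its underside; its own z is up and its front faces its own -x. One white push button stands in the middle of its top (45 mm above the origin).
- camera_cap (a point): centre of the top face of that unit's white button; the cap is oblong, 18 mm (x) x 38 mm (y) and stands 18 mm above the case when up and 10 mm when fully down; this point moves down with it.
- camera_button (a joint): travel of that button in m: 0 up (off), 0.008 fully down (on). It slides straight down against about 3 N of friction, stays wherever it is left, has no spring, and has a stop at 0.008. The cap rides on it over a rubber buffer (2.5 N per mm, 8 mm at most), so the cap gives about 1.2 mm before the button starts to slide, and gives further, softly, once it is fully down.
- heater_unit: the heater controller (to be left off): a grey box 80 x 80 mm and 60 mm high, with a single black dial in the middle of its front, standing 11 mm out; loose, about 1.3 kg, on rubber feet. Origin: centre of its underside; its own z is up and its front faces its own -x. One white push button stands in the middle of its top (60 mm above the origin).
- heater_cap (a point): centre of the top face of that unit's white button; the cap is round, 28 mm across and stands 18 mm above the case when up and 10 mm when fully down; this point moves down with it.
- heater_button (a joint): travel of that button in m: 0 up (off), 0.008 fully down (on). It slides straight down against about 3 N of friction, stays wherever it is left, has no spring, and has a stop at 0.008. The cap rides on it over a rubber buffer (2.5 N per mm, 8 mm at most), so the cap gives about 1.2 mm before the button starts to slide, and gives further, softly, once it is fully down.
- low_objective: bystander, not to be disturbed: black microscope objective, 27 mm across, 45 mm high, standing; origin: centre of its underside.
- oil_bottle: bystander, not to be disturbed: brown bottle with black cap, 31 mm across, 72 mm high, standing; origin: centre of its underside.
- loose_eyepiece: bystander, not to be disturbed: black eyepiece, 36 mm across, 47 mm high, standing; origin: centre of its underside.
- carton: bystander, not to be disturbed: small carton, 40 x 40 x 62 mm, standing; origin: centre of its underside.
- tape: bystander, not to be disturbed: roll of tape lying flat, 96 mm across, 25 mm high; origin: centre of its underside.

How it is judged:
On the way, in this order (a step that is already met when the one before it is completed fails the run):
1. the lamp supply is on, while stage controller and camera hub are still off (value of joint lamp_button above 0.005 m and value of joint each of stage_button, camera_button below 0.002 m), for 0.2 s.
2. the stage controller is on too, while the camera hub is still off (value of joint each of lamp_button, stage_button above 0.005 m and value of joint camera_button below 0.002 m), for 0.2 s.
3. the camera hub is on too (value of joint each of lamp_button, stage_button, camera_button above 0.005 m), for 0.2 s.
At the end, for the whole second after the job is handed in: The buttons of lamp supply, stage controller and camera hub are more than 5 mm down (of 8), the heater's less than 2 mm; every unit stands upright, at rest and within 30 mm of where it was, and the bystanders stand upright within 30 mm of where they were (all of step 3 and value of joint heater_button below 0.002 m and distance of each of lamp_unit, stage_unit, camera_unit, heater_unit, low_objective, oil_bottle, loose_eyepiece, carton, tape from where it was at the start of the episode below 0.03 m and angle between each of lamp_unit, stage_unit, camera_unit, heater_unit's own z axis and vertical below 0.1 rad and linear speed of each of lamp_unit, stage_unit, camera_unit, heater_unit below 0.02 m/s and angle between each of low_objective, oil_bottle, loose_eyepiece, carton, tape's own z axis and vertical below 0.3 rad); the robot touches nothing.
It fails at once if the heater controller's button is pressed (2 mm or more) (value of joint heater_button above 0.002 m).
It fails at once if a unit is pressed or struck hard (over 40 N) (contact force between any of the fingers, the arm and lamp_unit above 40 N or contact force between any of the fingers, the arm and stage_unit above 40 N or contact force between any of the fingers, the arm and camera_unit above 40 N or contact force between any of the fingers, the arm and heater_unit above 40 N).
It fails at once if a unit is lifted (over 12 mm), shoved more than 30 mm or tipped (height (world z) of any of lamp_unit, stage_unit, camera_unit, heater_unit above 0.012 m or distance of any of lamp_unit, stage_unit, camera_unit, heater_unit from where it was at the start of the episode above 0.03 m or angle between any of lamp_unit, stage_unit, camera_unit, heater_unit's own z axis and vertical above 0.2 rad).
It fails at once if a bystander is moved more than 30 mm or knocked over (distance of any of low_objective, oil_bottle, loose_eyepiece, carton, tape from where it was at the start of the episode above 0.03 m or angle between any of low_objective, oil_bottle, loose_eyepiece, carton, tape's own z axis and vertical above 0.5 rad).
It also fails if it takes over 48 s, if anything falls off the work surface, if the arm or the gripper's body presses on something with over 40 N, if the wrist force passes 120 N, or if a joint passes its speed limit or range.

## Working session

There is one attempt and no reset: what is moved stays moved. The work goes in short steps, each a Python script; the robot and the scene stay as the last script left them, time stands still between calls to the robot, and variables do not carry over. Pictures are saved under pics/ and viewed, at most 10 in all, crops included, and the job is handed in when it is done.

```bash
mkdir -p pics
python3 - <<'E'
from bench import env,eyes,monitor
import cv2,pickle
d={}
for n in("scene","top"):
    f=eyes.grab_frame(n);d[n]=f;cv2.imwrite(f"pics/{n}0.png",f["frame"][:,:,::-1]);print(n,f["mtx"],f["k1"],f["view"])
pickle.dump(d,open("f0.pkl","wb"));s=monitor.sense();print(s["clock"],s["ee_rot"],s["contact_force"])
E
```

```text
scene [[596.96092326   0.         316.11075973]
 [  0.         596.96092326 236.70150387]
 [  0.           0.           1.        ]] 0.012307453887392893 [[-0.8504252  -0.5260909   0.0023121   0.47541563]
 [-0.38748336  0.6233815  -0.67915547  0.30819463]
 [ 0.35585619 -0.57846683 -0.7339908   0.80091466]
 [ 0.          0.          0.          1.        ]]
top [[474.47472113   0.         321.1066023 ]
 [  0.         474.47472113 240.81710656]
 [  0.           0.           1.        ]] -0.1278223069368538 [[-0.01393874 -0.99989007 -0.00505606 -0.00870123]
 [-0.98302638  0.01462841 -0.18288014  0.58212111]
 [ 0.182934    0.00242112 -0.98312222  0.84309972]
 [ 0.          0.          0.          1.        ]]
0.1 [ 9.75585532e-01  2.19619115e-01  1.07053986e-07 -5.59947516e-04] [ 0.43176491 -0.17589901 -0.3096074 ]
```

View pics/top0.png

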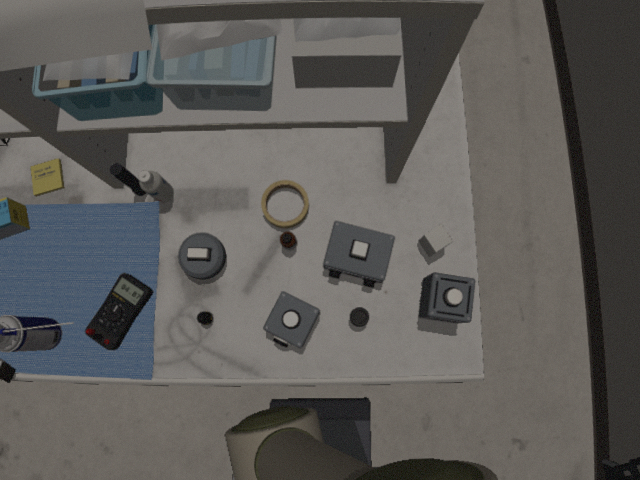

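View pics/scene0.png

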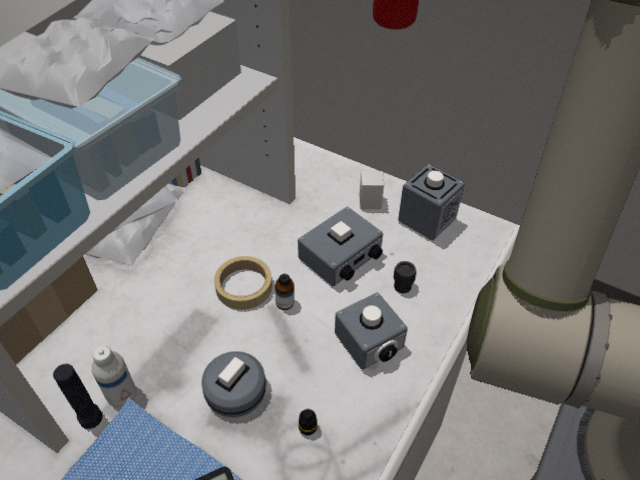

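The top view shows the lamp cap at about (453,297), stage at (360,249), camera at (199,254) and heater at (291,319). In the scene view they are at (435,179), (341,231), (232,373) and (372,316). Next I'll segment the caps and triangulate.

```bash
cat > h.py <<'E'
import cv2,numpy as np
def ray(f,uv):
    m=f["mtx"];d=np.array([(uv[0]-m[0,2])/m[0,0],(uv[1]-m[1,2])/m[1,1]]);s=d.copy()
    for _ in range(20): s=d/(1+f["k1"]*(s@s))
    R=f["view"][:3,:3];return -R.T@f["view"][:3,3],R.T@np.r_[s,1]
def plane(f,uv,z):
    o,d=ray(f,uv);return o+d*(z-o[2])/d[2]
def tri(f,a,g,b):
    (o,d),(p,e)=ray(f,a),ray(g,b);s,t=np.linalg.lstsq(np.c_[d,-e],p-o,rcond=None)[0]
    return (o+s*d+p+t*e)/2,np.linalg.norm(o+s*d-p-t*e)
def cap(f,uv,r=24,thr=None):
    im=f["frame"];x,y=map(int,uv);g=im[y-r:y+r,x-r:x+r].min(2)
    t,m=cv2.threshold(g,0,255,cv2.THRESH_BINARY+cv2.THRESH_OTSU) if thr is None else (thr,cv2.inRange(g,thr,255))
    n,l,st,c=cv2.connectedComponentsWithStats(m);k=l[r,r];return c[k]+[x-r,y-r],st[k],t
E
python3 - <<'E'
import pickle
from h import *
d=pickle.load(open("f0.pkl","rb"));np.set_printoptions(precision=4,suppress=True)
for n,a,b,z in[("lamp",(453,297),(435,179),.113),("stage",(360,249),(341,231),.073),("camera",(199,254),(232,373),.063),("heater",(291,319),(372,316),.078)]:
    A,sa,ta=cap(d["top"],a,18);B,sb,tb=cap(d["scene"],b,18)
    print(n,A,sa,ta,B,sb,tb,"\n ",plane(d["top"],A,z),plane(d["scene"],B,z),*tri(d["top"],A,d["scene"],B))
E
```

```text
lamp [454.4813 296.0053] [ 12  10  16  15 187] 94.0 [435.1769 175.3846] [ 11  10  16  10 130] 139.0 
  [ 0.4696 -0.2484  0.113 ] [ 0.4714 -0.2477  0.113 ] [ 0.4705 -0.2481  0.1129] 0.001954676209626058
stage [359.7458 248.1186] [ 10  10  16  15 177] 103.0 [340.4035 227.9298] [  8   8  20  15 171] 149.0 
  [ 0.5636 -0.0882  0.073 ] [ 0.5653 -0.087   0.073 ] [ 0.5647 -0.0879  0.0722] 0.0019759935952624787
camera [196.6726 252.1488] [  6  12  20   9 168] 96.0 [230.6756 368.9699] [  4   2  26  25 299] 145.0 
  [0.562  0.2172 0.063 ] [0.5633 0.2186 0.063 ] [0.563  0.2179 0.0618] 0.0016558928743499349
heater [290.2857 318.5714] [ 10  11  15  14 168] 103.0 [371.5    312.3409] [  9   7  18  16 220] 146.0 
  [0.4366 0.04   0.078 ] [0.4383 0.041  0.078 ] [0.4375 0.0404 0.0775] 0.0019644899326383782
```

```bash
cat > p.py <<'E'
from bench import env,monitor,eyes
import cv2
def press(xy,top,guard=6.5):
    env.movel([*xy,top+.012],velocity=.1)
    env.hold(.3)
    hit=env.movel([*xy,top-.0125],velocity=.02,guard=guard)
    s=monitor.sense();print(hit,s["clock"],s["position"],s["contact_force"]);env.hold(.1)
    s=monitor.sense();print("down by",top-s["position"][2],s["contact_force"])
def up(xy,z): env.movel([*xy,z],velocity=.15)
E
python3 - <<'E'
import pickle
from h import *
from p import *
d=pickle.load(open("f0.pkl","rb"))
print("shelf corner",tri(d["top"],(406,122),d["scene"],(276,80)))
env.close_gripper(20)
q=monitor.sense()["ee_rot"]
env.reach([.4705,-.248,.2],[.9757,.2192,0,0]);print(monitor.sense()["clock"],monitor.sense()["contact_force"])
press((.4705,-.248),.113)
up((.4705,-.248),.2)
f=eyes.grab_frame("wrist");cv2.imwrite("pics/w1.png",f["frame"][:,:,::-1])
pickle.dump(f,open("w1.pkl","wb"))
f=eyes.grab_frame("scene");cv2.imwrite("pics/s1.png",cv2.resize(f["frame"][120:280,330:530,::-1],None,fx=3,fy=3))
E
```

```text
shelf corner (array([ 0.72468546, -0.14841259,  0.26906884]), np.float64(0.002981485723475831))
2.1333 [ 0.2749493  -0.36195652  0.30480454]
True 4.4083 [ 0.47055496 -0.24803298  0.10214747] [-2.41904359  1.05417794  6.61274581]
down by 0.010723752554401722 [-1.82823413  0.53002508  6.28184938]
```

View pics/w1.png

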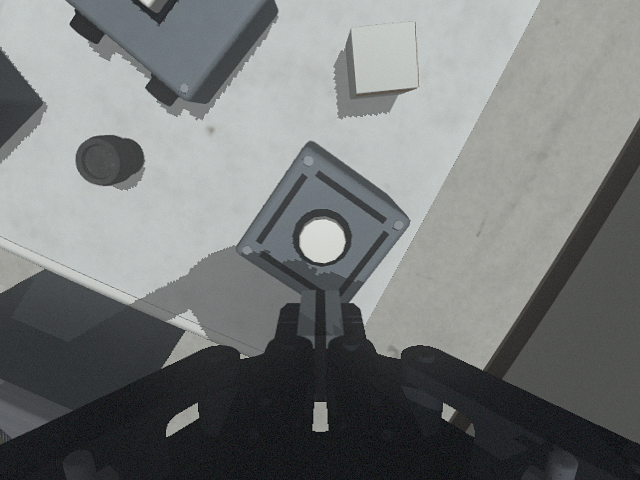

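View pics/s1.png

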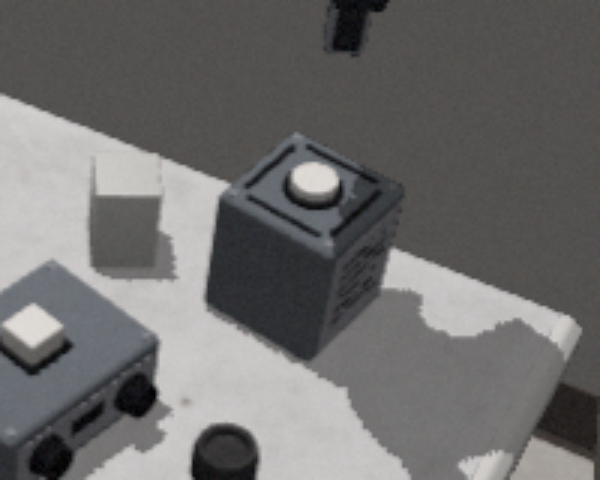

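The wrist view shows the lamp cap at (323,240), visibly lower, with the box still upright. The scene crop agrees: its cap stands lower than the stage cap. Next is the stage, then the camera hub only if the stage press checks out.

```bash
cat >> p.py <<'E'
def do(xy,top):
    env.movel([*xy,.2],velocity=.15); press(xy,top); up(xy,.2)
E
python3 - <<'E'
import pickle
from h import *
from p import *
print(plane(pickle.load(open("w1.pkl","rb")),(323,240),.105))
do((.5645,-.088),.073)
f=eyes.grab_frame("wrist");cv2.imwrite("pics/w2.png",f["frame"][:,:,::-1])
E
```

```text
[ 0.47178305 -0.24915312  0.105     ]
True 9.475 [ 0.56451472 -0.08802238  0.06211183] [-1.91973143  0.07782445  7.27451021]
down by 0.0107425210621971 [-1.79572916e+00 -1.88871603e-03  7.55635373e+00]
```

View pics/w2.png

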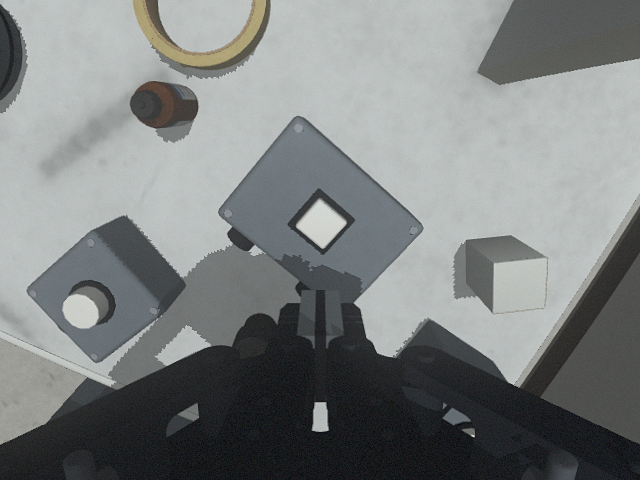

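The stage cap at (322,222) is down: 10.7 mm of travel at 7.5 N means the button is at its stop. The box hasn't moved. Camera hub next.

Run:
```python
from p import *
do((.5625,.218),.063)
f=eyes.grab_frame("wrist");cv2.imwrite("pics/w3.png",f["frame"][:,:,::-1])
f=eyes.grab_frame("scene");cv2.imwrite("pics/s3.png",f["frame"][:,:,::-1])
```

```text
True 15.6667 [0.56254342 0.21800584 0.052175  ] [-1.70968749 -0.28061424  8.15349741]
down by 0.010685918957940035 [-2.65034234 -0.46313326  6.26244288]
```

View pics/w3.png

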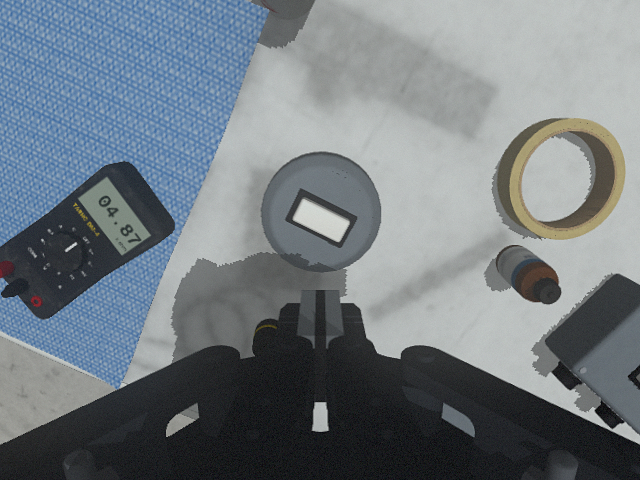

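View pics/s3.png

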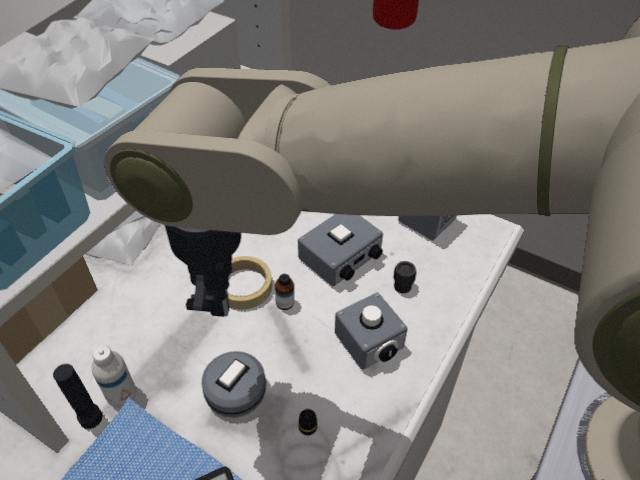

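The wrist view shows the camera cap down at (321,219). In the scene view the heater cap at (372,316) is still up, everything stands where it was, and the tool is clear.

```bash
python3 -c "
from bench import job
print(job.hand_in())"
```

```text
the job is handed in; nothing more can be done
None
```

I pressed the lamp, stage and camera buttons in that order, each about 10.7 mm to its stop at no more than about 8 N; the heater was left off, nothing was seen to move, and the job is handed in (no verdict was returned).

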